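Stamp a card with an oblong seal in the seal square

TASK

Finish the red New Year card with the inked stone seal that is lying on the felt: stand the seal up on its engraved foot and bring it into the inner corner of the two wooden fences, broad side along the long fence with the carved face away from it, so that it touches both fences at once. Bring it up to the corner above the card and then set it down there, because dragging the foot over the card would smear the stamp. Press it down on the card and finish holding it like that, upright, pressed down and against both fences; leave the other things on the table alone.

Things in the scene. Friction and masses are not known exactly. Their poses are not given: they have to be found in the camera images.
- seal: Loose pale stone seal, 24 (x) x 50 (y) x 80 mm (z, foot to top), about 0.24 kg. Origin: centre of its flat engraved foot, stained with red paste. The top end is half-round (radius 12 mm, along y); the narrow sides are flat, 50 mm apart over the whole height. The -x broad face bears a round carving, +x is plain. It starts lying on the plain face, carving up, origin 12 mm above the felt.
- seal_carving (a point): Centre of the round carving on the seal's -x broad face, 38 mm above the foot.
- board: Fixed plywood stamping board, 260 x 260 x 12 mm, lying on the felt. Origin: centre of its underside. x points to the long fence (roughly to the robot's left), y to the short fence (roughly towards the robot), z up. It does not move.
- corner (a point): Inner corner of the fences at the level of the card's face, 13.5 mm above the board's underside; axes as the board's. The long fence's inner face is the plane x = 0, the short fence's the plane y = 0; the seal belongs at x < 0, y < 0. Seated, the seal's origin is at x = -12, y = -25, z = 0 mm, its axes parallel to these.
- fence_long: Fixed hardwood fence on the board's left side as the robot sees it, 26 mm wide, 170 mm long along the board's y, its top 15 mm above the card (origin: centre of its underside). Screwed down.
- fence_short: Fixed hardwood fence on the board's near side, 26 mm wide, 130 mm long along the board's x, from the long fence to the right, its top 15 mm above the card (origin: centre of its underside). Screwed down.
- card: Fixed red card with a gold roundel, 165 x 165 x 1.5 mm, flat on the board, its two edges 12 mm under the fences. Origin: centre of its underside.
- felt: Fixed black felt mat on the table, 460 x 980 mm, 3 mm thick (its top is 3 mm above the table), under everything here. Origin: centre of its underside.
- ink_bottle: Bystander: dark blue ink bottle with a black cap, diameter 56 mm, 125 mm tall, standing on the felt (origin: centre of its underside).
- ink_dish: Bystander: black ink dish, 85 x 120 x 22 mm (origin: centre of its underside).
- paperweight: Bystander: brass paperweight bar, 26 x 180 x 10 mm, long along its y, with a small knob in the middle up to 33 mm (origin: centre of its underside).
- paste_jar: Bystander: low round blue porcelain paste jar, diameter 66 mm, 38 mm tall, lid on (origin: centre of its underside).
Things that resemble listed ones, but are neither listed nor needed, are in the scene too. There is more than one size of the seal; the job needs the smallest.

How it is judged:
On the way:
1. the seal is upright on or over its foot, clear of the card (angle between seal's own z axis and vertical below 0.25 rad and contact force between seal and card below 0.1 N), for 0.2 s.
At the end, for the whole second after the job is handed in: Seal upright on the card (within 0.06 rad), square to the fences (0.06 rad), carved face away from the long fence, foot within 2.5 mm of its place in the corner and 2 mm of the card, over 1 N on each fence, over 4 N on the card, fingers still on the seal (angle between seal's own z axis and vertical below 0.06 rad and x of seal in the frame of corner above -0.0145 m and y of seal in the frame of corner above -0.0275 m and z of seal in the frame of corner below 0.002 m and x of seal_carving in the frame of corner below -0.02 m and angle between the y axis of seal and the y axis of board, either way round below 0.06 rad and contact force between seal and fence_long above 1 N and contact force between seal and fence_short above 1 N and contact force between seal and card above 4 N and contact force between the fingers and seal above 1 N); the arm keeps its last pose, push and grip.
It fails at once if the seal touches the card more than 6 mm away from its place in the corner (a smeared stamp) (contact force between seal and card above 0.3 N and (x of seal in the frame of corner below -0.018 m or y of seal in the frame of corner below -0.031 m)).
It fails at once if a bystander is shifted by more than 15 mm (distance of any of ink_bottle, ink_dish, paperweight, paste_jar from where it was at the start of the episode above 0.015 m).
It also fails if it takes over 54 s, if anything falls off the work surface, if the arm or the gripper's body presses on something with over 40 N, if the wrist force passes 120 N, or if a joint passes its speed limit or range.

ROBOT

A 6-joint arm with a two-finger parallel gripper is mounted at the origin on the work surface. World frame = base frame: x ahead of the robot, y to its left, z up, the work surface at z = 0. Lengths are in m, angles in rad, forces in N, time in s.
With the tool pointing down it reaches from about 0.3 to 1 m from the base axis. Payload 5.1 kg.
Tool frame: the origin (TCP) lies on the centre line of the jaws, within the pads' length; the fingertips stand bot.finger_overhang ahead of it and the grasp point (between the pads) lies 2 mm behind it (bot.finger_overhang is the distance from the TCP to the fingertips, in m); x points along the fingers, z is the direction in which the jaws open and shut, and the axes are right-handed (so a half turn about x gives the same grasp; the last joint's range is limited). The gripper opens to 95 mm and grips with 3 to 60 N. Pads are 20 mm wide; open, the fingers measure 119 mm over their backs; the gripper's body (75 mm by 180 mm) begins 59 mm behind the grasp point.
Start: joints at [-1.333, 0.124, 1.65, -0, 1.367, -0.083], TCP at [0.205, -0.617, 0.232] pointing down, gripper open.
Joint ranges: [-2.61, 2.61], [-1.02, 2.33], [0.03, 2.71], [-1.35, 4.49], [0.32, 2.68], [-2.91, 2.91]. Speed limits (rad/s): [2.57, 2.57, 3.14, 3.14, 3.14, 3.14].

INTERFACE

Orientations are given as a unit quaternion [w, x, y, z].
In Python, from cell import bot gives the robot as it stands.
- The arm moves only by the tool arm_command, never from a script. Its argument "rows" is text: rows parted by semicolons, each of 7 numbers parted by spaces: the shift along the tool's x, y, z in mm, then the turn, a rotation vector about the tool's x, y, z in rad, then the opening, from -1 (shut) to 1 (fully open). In form: dx dy dz ax ay az fingers; .... A call has 1 to 10 rows; each row is the pose to reach, as a shift and turn from the pose measured when the call began, along the tool's axes at that moment; what a row does not reach only later rows make up. A row lasts 1/8 s, in which the tool goes at most 62.5 mm and 10.7 degrees, less where a joint would pass 70% of its speed; a pose out of reach is approached as far as the arm can. A call with a gripper value outside its range is refused whole. The fingers move at their own pace and stop on an object; "newtons" is the grip in N (left out, the last holds). Time passes only in rows, so rows that repeat a pose let the fingers close. It gives the time, the measured TCP pose, the force and the opening at its end, in the units of the state.
- bot.read_state(): the state, without advancing time (a new reading comes with each control period).
- bot.snapshot(name): name is "side" or "top" or "wrist"; returns a dict with "frame" (400x640x3 uint8, blue, green, red), "intrinsics" (3x3 intrinsics, pixels), "R" (3x3) and "t" (3): a world point X has camera coordinates R X + t. Camera axes: x right, y down, z forward; pixel columns grow to the right and rows downward; lengths in m; the calibration is good to about 2 mm. The wrist camera is an equidistant fisheye: a pixel r from the principal point sees the ray r / f radians off the axis. A picture is of the moment at which its call begins. There is no depth.
- bot.finish_job(): hands the job in, once; it reports no verdict.
The state is a dict: "time_s": time; "qpos": joint angles; "qvel": joint speeds; "tau": joint torques, N m; "tcp_pos": TCP position; "tcp_rot": TCP orientation; "contact_force": force on the tool from outside, world axes, zero at the start; "wrist_torque": the same for the moment, N m; "gripper_width": opening from 0.0 (shut) to 1.0 (fully open).
Only numpy, scipy, OpenCV 4.12 (cv2) and the standard library are available. Lean on these libraries where they do the work, as an engineer would, in place of code of your own. Each camera call takes 0.05 s, during which the arm holds its last target.

## Working session

There is one attempt and no reset: what is moved stays moved. The work goes in short steps, Python scripts to look and compute and a tool call to move; the robot and the scene stay as the last step left them, time stands still between calls to the robot, and variables do not carry over. Pictures are saved under pics/ and viewed, and the job is handed in when it is done.

Besides the shell and the picture viewer there is one more tool, called after ">>>" as name(argument=value, ...), one argument or row to a line, values as JSON. arm_command: Moves the arm, as the interface text tells. Its arguments: {"type":"object","properties":{"rows":{"type":"string"},"newtons":{"type":"number"}},"required":["rows"]}

```bash
ls; mkdir -p pics
python3 - <<'E'
from cell import bot
import cv2
print(bot.read_state()); print(bot.finger_overhang)
import pickle
d={}
for n in("side","top","wrist"):
    s=bot.snapshot(n); d[n]=s
    cv2.imwrite(f"pics/{n}0.png",s["frame"]); print(n,s["intrinsics"],s["R"],s["t"])
pickle.dump(d,open("s0.pkl","wb"))
E
```

```text
pics
{'time_s': 0.0, 'qpos': array([-1.33261319e+00,  1.24526004e-01,  1.65170284e+00, -2.50587355e-05,
        1.36749044e+00, -8.26142161e-02]), 'qvel': array([-0.00164748,  0.00016767,  0.00027169,  0.00176937, -0.00052427,
       -0.00055524]), 'tau': array([-1.87154845e-03, -4.17611647e+01, -3.59929454e+01,  7.73383328e-02,
        4.92774462e-02, -1.96992773e-04]), 'tcp_pos': array([ 0.20477042, -0.61624873,  0.23035644]), 'tcp_rot': array([ 0.57286146,  0.41420641,  0.57401546, -0.41324212]), 'contact_force': array([ 0.78595191,  0.34620489, -0.30422007]), 'wrist_torque': array([-0.01886722,  0.02515527, -0.01047295]), 'gripper_width': 0.9983353000094817}
0.017
side [[501.14604702   0.         319.77438701]
 [  0.         501.14604702 192.82592046]
 [  0.           0.           1.        ]] [[-0.81161878 -0.58417358 -0.00402325]
 [-0.45757595  0.63998229 -0.61728998]
 [ 0.36317931 -0.49916319 -0.78672543]] [0.39492993 0.26289808 1.27800454]
top [[362.28021872   0.         313.88780444]
 [  0.         362.28021872 207.96494833]
 [  0.           0.           1.        ]] [[-0.11649989 -0.99318283 -0.00395615]
 [-0.97038327  0.11467243 -0.21261832]
 [ 0.21162253 -0.02093103 -0.97712732]] [0.04235358 0.48473272 0.83997522]
wrist [[309.70691629   0.         319.39264084]
 [  0.         309.70691629 203.09257532]
 [  0.           0.           1.        ]] [[ 3.15370143e-01 -9.48968421e-01 -7.80973030e-04]
 [-9.09961288e-01 -3.02640247e-01  2.83512497e-01]
 [-2.69280760e-01 -8.87007213e-02 -9.58968224e-01]] [-0.64939981 -0.03208949  0.39230006]
```

View pics/top0.png

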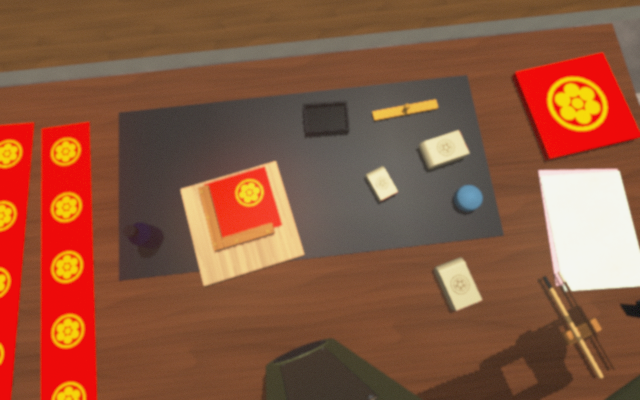

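View pics/side0.png

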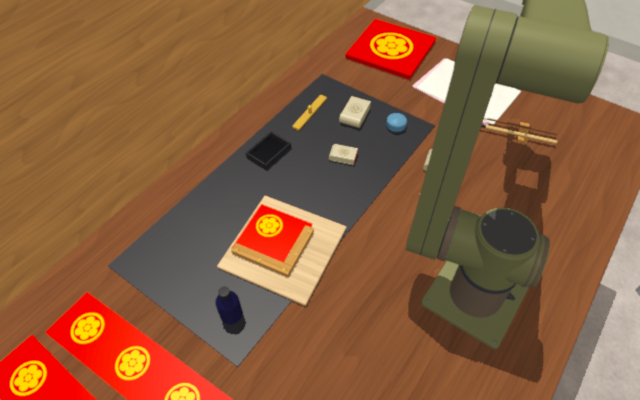

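View pics/wrist0.png

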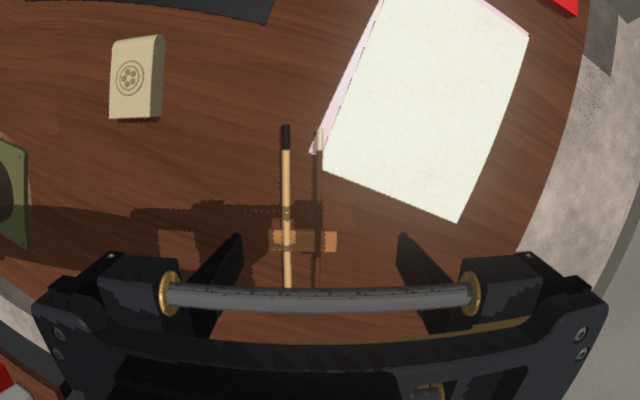

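Three seal candidates in the top view: (381,184) on the felt and smallest, (444,149) on the felt and larger, and (457,284) on the bare table and larger. The one at (381,184) fits. Next I confirm it in a crop and measure its size.

```bash
cat > h.py <<'E'
import numpy as np, cv2, pickle
from scipy.spatial.transform import Rotation as Rn
def ray(s,uv):
    K=s["intrinsics"]; v=np.array([(uv[0]-K[0,2])/K[0,0],(uv[1]-K[1,2])/K[1,1],1.0])
    R=np.array(s["R"]);t=np.array(s["t"]); return -R.T@t, R.T@v
def rayf(s,uv):
    K=s["intrinsics"]; d=np.array([uv[0]-K[0,2],uv[1]-K[1,2]]); r=np.hypot(*d); th=r/K[0,0]
    v=np.array([*(d/r*np.sin(th)),np.cos(th)]) if r>0 else np.array([0,0,1.])
    R=np.array(s["R"]);t=np.array(s["t"]); return -R.T@t, R.T@v
def onz(s,uv,z,fish=False):
    c,d=(rayf if fish else ray)(s,uv); return c+d*(z-c[2])/d[2]
def proj(s,X,fish=False):
    p=np.array(s["R"])@np.array(X)+s["t"]; K=s["intrinsics"]
    if fish:
        r=np.hypot(p[0],p[1]); th=np.arctan2(r,p[2]); q=p[:2]/r*th
    else: q=p[:2]/p[2]
    return np.array([q[0]*K[0,0]+K[0,2],q[1]*K[1,1]+K[1,2]])
E
python3 - <<'E'
from h import *
d=pickle.load(open("s0.pkl","rb"))
t=d["top"]["frame"];s=d["side"]["frame"]
def crop(f,x,y,w,h,k): return cv2.resize(f[y:y+h,x:x+w],None,fx=k,fy=k,interpolation=cv2.INTER_CUBIC)
cv2.imwrite("pics/c1.png",crop(t,350,150,60,60,10))
cv2.imwrite("pics/c2.png",crop(s,315,130,60,45,10))
cv2.imwrite("pics/c3.png",crop(t,175,155,135,135,4))
cv2.imwrite("pics/c4.png",crop(s,210,190,150,120,5))
for uv in [(381,184),(444,149),(457,284)]: print(onz(d["top"],uv,.027))
E
```

```text
[ 0.53416397 -0.19371336  0.027     ]
[ 0.6089751 -0.3725233  0.027    ]
[ 0.26418968 -0.33709724  0.027     ]
```

View pics/c1.png

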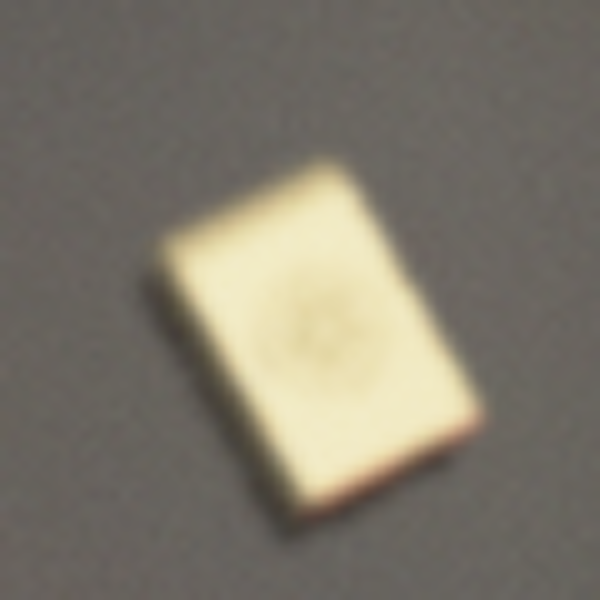

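View pics/c2.png

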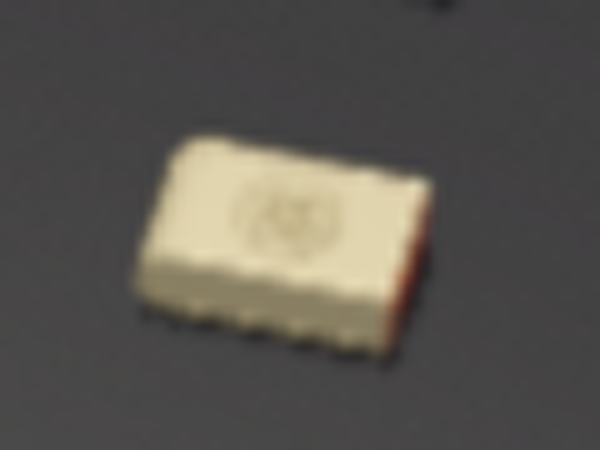

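View pics/c3.png

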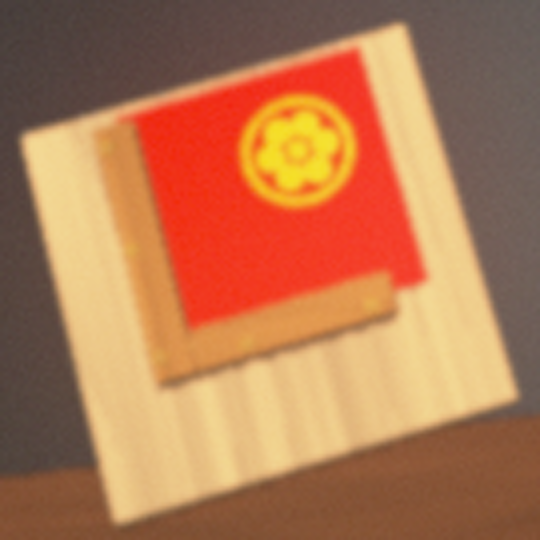

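View pics/c4.png

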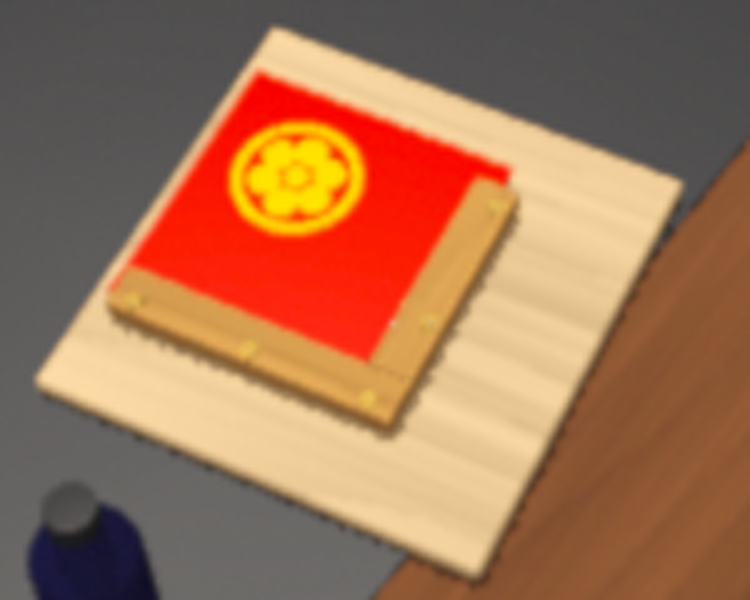

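The crops confirm the seal at (381,184) in the top view: its carving faces up and its red foot edge runs (380,201)–(398,191), so the foot end points toward the robot. Next, rough poses and a model fit.

Run:
```python
from h import *
d=pickle.load(open("s0.pkl","rb")); T=d["top"];S=d["side"]
print("cams",-T["R"].T@T["t"],-S["R"].T@S["t"])
np.set_printoptions(precision=4,suppress=True)
# seal top face z=27
for uv in [(398.5,191.5),(380,201.5),(382,182.8)]: print("seal top",onz(T,uv,.027))
f=lambda x,y:(315+x/10,130+y/10)
for uv in [f(430,180),f(385,300),f(287,215)]: print("seal side",onz(S,uv,.027))
g=lambda x,y:(175+x/4,155+y/4); k=lambda x,y:(210+x/5,190+y/5)
bt=[onz(T,g(*p),.015) for p in [(22,135),(403,22),(518,400),(117,524)]]
bs=[onz(S,k(*p),.015) for p in [(482,580),(38,382),(272,28),(682,183)]]
print("board top",*bt); print("board side",*bs)
for nm,b in(("t",[bt[0],bt[1],bt[2],bt[3]]),("s",[bs[1],bs[2],bs[3],bs[0]])):
    # order: far-left, far-right, near-right, near-left
    c=sum(b)/4; bx=((b[0]-b[1])+(b[3]-b[2])); print(nm,c,np.linalg.norm(bx)/2,np.degrees(np.arctan2(bx[1],bx[0])), np.linalg.norm(b[0]-b[3]))
    by=(b[3]-b[0])+(b[2]-b[1]); print(np.degrees(np.arctan2(by[1],by[0])))
# fence outer corner tops z=31.5
print(onz(T,g(160,378),.0315), onz(S,k(388,425),.0315))
print(onz(T,g(187,327),.0165), onz(S,k(370,362),.0315))
```

```text
cams [0.29755303 0.00406091 0.92399335] [-0.02331642  0.70039035  1.16931192]
seal top [ 0.5092 -0.235   0.027 ]
seal top [ 0.4888 -0.184   0.027 ]
seal top [ 0.537  -0.1968  0.027 ]
seal side [ 0.5108 -0.2377  0.027 ]
seal side [ 0.4947 -0.1877  0.027 ]
seal side [ 0.5388 -0.1995  0.027 ]
board top [0.586  0.3233 0.015 ] [0.6338 0.0698 0.015 ] [0.3778 0.0219 0.015 ] [0.3312 0.2748 0.015 ]
board side [0.3276 0.2778 0.015 ] [0.5844 0.3236 0.015 ] [0.6349 0.0703 0.015 ] [0.3796 0.0218 0.015 ]
t [0.4822 0.1724 0.015 ] 0.25757932726041555 100.55934691955974 0.25929270008339655
-169.31767991281097
s [0.4816 0.1734 0.015 ] 0.25975161285286674 101.38618460728458 0.26088014325009795
-169.56341216605227
[0.4155 0.239  0.0315] [0.4128 0.2432 0.0315]
[0.4476 0.2241 0.0165] [0.4432 0.2195 0.0315]
```

```bash
cat >> h.py <<'E'
np.set_printoptions(precision=4,suppress=True)
def tr(st): 
    w,x,y,z=st["tcp_rot"]; return Rn.from_quat([x,y,z,w]).as_matrix()
def Rw(q,C=None):
    R=Rn.from_euler('ZYZYZ',[q[0],q[1]+q[2],q[3],q[4],q[5]]).as_matrix() if False else \
      (Rn.from_euler('Z',q[0])*Rn.from_euler('Y',q[1]+q[2])*Rn.from_euler('Z',q[3])*Rn.from_euler('Y',q[4])*Rn.from_euler('Z',q[5])).as_matrix()
    return R if C is None else R@C
def row(st,P,R):
    R0=tr(st); d=R0.T@(np.array(P)-st["tcp_pos"])*1000; w=Rn.from_matrix(R0.T@R).as_rotvec()
    return np.round(np.r_[d,w],3), "rows needed ~",max(np.linalg.norm(d)/62.5,np.degrees(np.linalg.norm(w))/10.7)
def RX(x,z): 
    x=np.array(x)/np.linalg.norm(x); z=np.array(z)/np.linalg.norm(z); return np.c_[x,np.cross(z,x),z]
E
python3 - <<'E'
from h import *
from cell import bot
d=pickle.load(open("s0.pkl","rb")); W=d["wrist"]
st=bot.read_state(); R=tr(st); print("R",R)
C=Rw(st["qpos"]).T@R; print("C",C)
c=-W["R"].T@W["t"]; print("cam in tool",R.T@(c-st["tcp_pos"]), "cam axes in tool (cols)",R.T@W["R"].T)
# tool down, keep orientation; candidate yaw options with z = +-sy (yaw110)
for zz in ([-.342,.94,0],[.342,-.94,0]):
    Rd=RX([0,0,-1],zz); print(row(st,[.50,-.2,.23],Rd))
E
```

```text
R [[-0.0004  0.949   0.3153]
 [ 0.0015  0.3153 -0.949 ]
 [-1.      0.0001 -0.0016]]
C [[-0.  0. -1.]
 [ 0.  1.  0.]
 [ 1. -0. -0.]]
cam in tool [-0.1541  0.0805 -0.0001] cam axes in tool (cols) [[-0.0008 -0.2836  0.9589]
 [ 0.0001 -0.9589 -0.2836]
 [ 1.     -0.0002  0.0008]]
(array([   1.179,  411.442, -302.081,    3.113,   -0.   ,    0.002]), 'rows needed ~', np.float64(16.671705020133963))
(array([   1.179,  411.442, -302.081,   -0.028,   -0.002,   -0.   ]), 'rows needed ~', np.float64(8.166889657489024))
```

```bash
cat >> h.py <<'E'
C=np.array([[0,0,-1.],[0,1,0],[1,0,0]])
def wrist(R,q1,beta):
    A=(Rn.from_euler('Y',-beta)*Rn.from_euler('Z',-q1)).as_matrix()@R@C.T
    e=Rn.from_matrix(A).as_euler('ZYZ'); return e
def pickR(th,yaw=np.radians(20)):
    sz=np.array([np.cos(yaw),np.sin(yaw),0]); sy=np.array([-sz[1],sz[0],0])
    return RX(np.cos(th)*np.array([0,0,-1])-np.sin(th)*sz,-sy)
def placeR(th,yaw=np.radians(100.8)):
    bx=np.array([np.cos(yaw),np.sin(yaw),0]); by=np.array([-bx[1],bx[0],0])
    return RX(np.cos(th)*bx-np.sin(th)*np.array([0,0,1]),-by)
E
python3 - <<'E'
from h import *
for thd in(30,40,45,50):
    th=np.radians(thd)
    for b in (1.5,1.77,2.0):
        print(thd,b,"pick",wrist(pickR(th),-.37,b),"place",wrist(placeR(th),.42,b))
E
```

```text
30 1.5 pick [-0.3748  2.0225  0.7521] place [1.0242 1.4072 0.179 ]
30 1.77 pick [-0.3426  1.7695  0.8518] place [ 1.0797  1.2727 -0.0617]
30 2.0 pick [-0.3357  1.5525  0.9285] place [ 1.1552  1.1715 -0.2816]
40 1.5 pick [-0.5256  2.1372  0.6783] place [0.8511 1.4406 0.2044]
40 1.77 pick [-0.4637  1.8992  0.8202] place [ 0.897   1.2666 -0.0074]
40 2.0 pick [-0.4406  1.6921  0.9231] place [ 0.9697  1.1293 -0.2057]
45 1.5 pick [-0.6091  2.1904  0.6316] place [0.7651 1.4587 0.2148]
45 1.77 pick [-0.5281  1.9623  0.7975] place [0.8056 1.2672 0.02  ]
45 2.0 pick [-0.4942  1.7615  0.9147] place [ 0.8744  1.1132 -0.1643]
50 1.5 pick [-0.6989  2.2401  0.5776] place [0.6794 1.4777 0.2236]
50 1.77 pick [-0.5959  2.0239  0.7697] place [0.7142 1.2701 0.0472]
50 2.0 pick [-0.5493  1.8303  0.9025] place [ 0.7778  1.1008 -0.1211]
```

>>> arm_command(
  rows="0 200 -150 0 0 0 1;0 400 -300 -0.03 0 0 1;0 400 -300 -0.03 0 0 1;0 400 -300 -0.03 0 0 1;0 400 -300 -0.03 0 0 1;0 400 -300 -0.03 0 0 1;0 400 -300 -0.03 0 0 1;0 400 -300 -0.03 0 0 1;0 400 -300 -0.03 0 0 1;0 400 -300 -0.03 0 0 1",
)

```text
time_s: 1.4
tcp_pos: [0.4896, -0.2055, 0.2309]
tcp_rot: [0.579, 0.405, 0.58, -0.405]
contact_force: [-0.2, 0.1, 0.5]
gripper_width: 1.0
```

Run:
```python
from h import *
from cell import bot
W=bot.snapshot("wrist"); st=bot.read_state(); pickle.dump((W,st),open("s1.pkl","wb"))
cv2.imwrite("pics/w1.png",W["frame"]); print(st["qpos"],np.abs(Rw(st["qpos"],C)-tr(st)).max())
for X in ([.5,-.211,.027],[.537,-.198,.027]): print(proj(W,X,True))
```

```text
[-0.5003 -0.1404  1.914   0.0008  1.3696  0.7202] 4.2392304944183223e-16
[326.7867 175.8388]
[327.4097 142.6894]
```

View pics/w1.png

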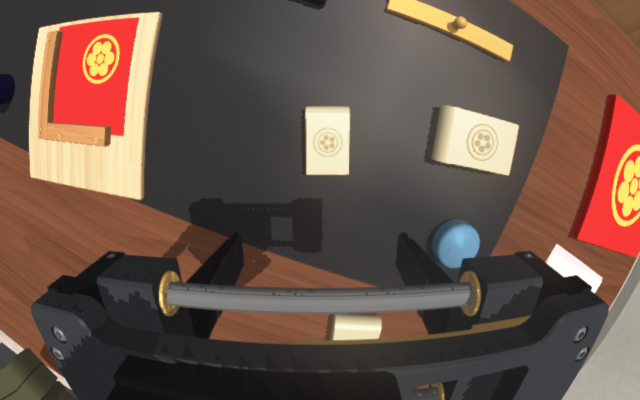

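```bash
cat >> h.py <<'E'
def rect(s,cx,cy,z,half,yaw,N=500):
    # metric rectified picture: columns along yaw dir, rows along yaw-90 ; fish
    g=(np.arange(N)-N/2+.5)/N*2*half; u=np.array([np.cos(yaw),np.sin(yaw)]);v=np.array([np.sin(yaw),-np.cos(yaw)])
    A,B=np.meshgrid(g,g); X=np.stack([cx+A*u[0]+B*v[0],cy+A*u[1]+B*v[1],np.full_like(A,z)],-1)
    p=X@np.array(s["R"]).T+s["t"]; r=np.hypot(p[...,0],p[...,1]); th=np.arctan2(r,p[...,2]); K=s["intrinsics"]
    mx=(p[...,0]/r*th*K[0,0]+K[0,2]).astype(np.float32); my=(p[...,1]/r*th*K[1,1]+K[1,2]).astype(np.float32)
    return cv2.remap(s["frame"],mx,my,cv2.INTER_CUBIC)
E
python3 - <<'E'
from h import *
W,st=pickle.load(open("s1.pkl","rb"))
im=rect(W,.54,-.2,.027,.06,np.radians(20)); cv2.imwrite("pics/r1.png",im)
g=cv2.cvtColor(im,cv2.COLOR_BGR2HSV)
m=((im.astype(int).min(2)>110)).astype(np.uint8)*255
cs,_=cv2.findContours(m,cv2.RETR_EXTERNAL,cv2.CHAIN_APPROX_NONE); c=max(cs,key=cv2.contourArea); print(cv2.boundingRect(c),cv2.minAreaRect(c))
E
```

```text
(84, 129, 337, 217) ((252.0, 237.0), (216.0, 336.0), 90.0)
```

View pics/r1.png

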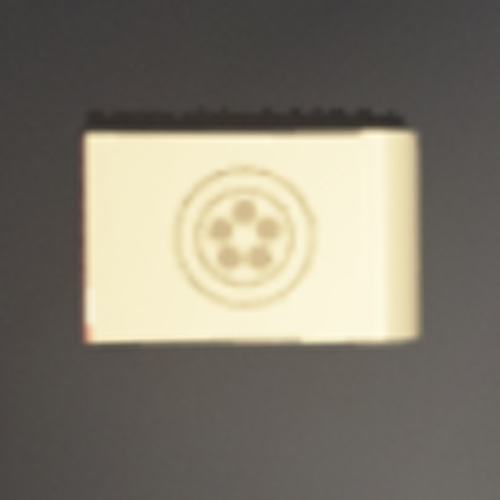

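Run:
```python
from h import *
from cell import bot
st=bot.read_state(); print(row(st,[.40,.16,.21],RX([0,0,-1],[.342,-.94,0])))
```

```text
(array([  21.572,   41.707, -374.573,    0.001,   -0.002,    0.   ]), 'rows needed ~', np.float64(6.0400693223466355))
```

>>> arm_command(
  rows="10 20 -190 0 0 0 1;20 40 -375 0 0 0 1;20 40 -375 0 0 0 1;20 40 -375 0 0 0 1;20 40 -375 0 0 0 1;20 40 -375 0 0 0 1;20 40 -375 0 0 0 1;20 40 -375 0 0 0 1;20 40 -375 0 0 0 1",
)

```text
time_s: 2.58
tcp_pos: [0.3989, 0.1581, 0.2116]
tcp_rot: [0.578, 0.406, 0.579, -0.406]
contact_force: [-0.3, 0.1, 0.4]
gripper_width: 1.001
```

Run:
```python
from h import *
from cell import bot
W=bot.snapshot("wrist"); st=bot.read_state(); pickle.dump((W,st),open("s2.pkl","wb"))
cv2.imwrite("pics/w2.png",W["frame"]); print(st["qpos"],-W["R"].T@W["t"])
im=rect(W,.446,.222,.0315,.06,np.radians(10.8)); im2=rect(W,.446,.222,.0165,.06,np.radians(10.8))
for i in (im,im2): cv2.line(i,(250,0),(250,499),(255,0,0),1); cv2.line(i,(0,250),(499,250),(255,0,0),1)
cv2.imwrite("pics/r2.png",cv2.resize(np.hstack([im,im2]),(800,400),interpolation=cv2.INTER_AREA))
```

```text
[ 0.2513 -0.3816  2.1405  0.0015  1.3833  1.4752] [0.4747 0.1853 0.3658]
```

View pics/w2.png

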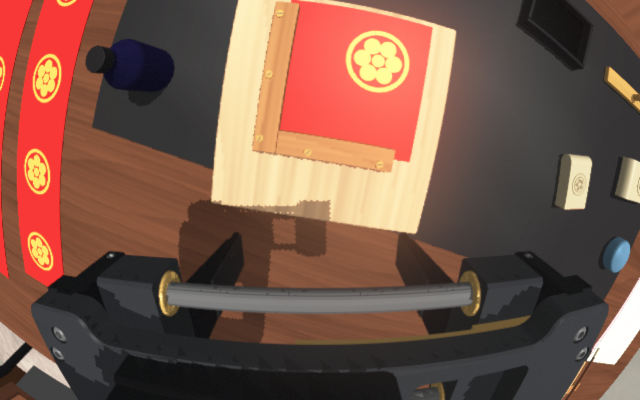

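View pics/r2.png

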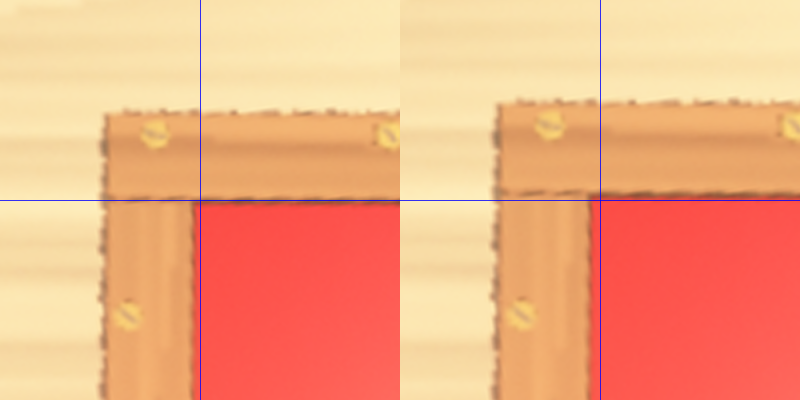

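Run:
```python
from h import *
W,st=pickle.load(open("s2.pkl","rb"))
im=rect(W,.4439+.06*.982-.0*.187,.2216+.06*.187,.0315,.1,np.radians(10.8),800)
cv2.imwrite("pics/r3.png",im[:600])
b,g,r=[im[...,i].astype(float) for i in range(3)]
# green channel: wood ~150 vs red ~70
def edge(prof,lo,hi):
    d=np.abs(np.gradient(cv2.GaussianBlur(prof.reshape(1,-1),(0,0),2).ravel())); return lo+np.argmax(d[lo:hi])
hue=g-b  # unused
# long fence inner: rows for cols; scale .25mm/px; origin center 400 -> A=0
xs=[];ys=[]
for c in range(180,720,5):
    k=edge(g[:,c],370,430); xs.append(c);ys.append(k)
p=np.polyfit(xs,ys,1); 
for _ in range(3):
    res=np.abs(np.polyval(p,xs)-ys); k=res<3; p=np.polyfit(np.array(xs)[k],np.array(ys)[k],1)
print("long inner slope deg",np.degrees(np.arctan(p[0])),"row at corner col160",np.polyval(p,160),k.sum())
xs=[];ys=[]
for rr in range(415,640,5):
    k=edge(g[rr],120,200); xs.append(rr);ys.append(k)
p=np.polyfit(xs,ys,1)
for _ in range(3):
    res=np.abs(np.polyval(p,xs)-ys); k=res<3; p=np.polyfit(np.array(xs)[k],np.array(ys)[k],1)
print("short inner slope deg",np.degrees(np.arctan(p[0])),"col at row400",np.polyval(p,400),k.sum())
```

```text
long inner slope deg 0.11042443667519096 row at corner col160 398.21442770902627 108
short inner slope deg -0.3457331820871228 col at row400 159.643170838823 45
```

View pics/r3.png

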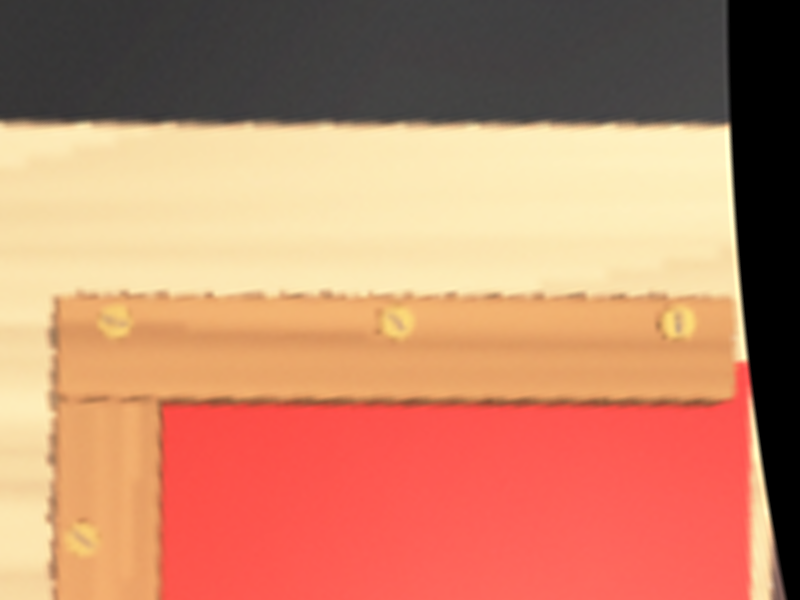

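Corner ≈ (0.444, 0.222), with the long fence running at 10.7° (inner edge at row 399 and short-fence edge at column 160 in the rectified view). Now the tilted approach to the seal.

Run:
```python
from h import *
from cell import bot
st=bot.read_state(); R=pickR(np.radians(40)); T=np.array([.5544,-.1914,.025])
print(row(st,T-.11*R[:,0],R),(T-.11*R[:,0]))
```

```text
(array([101.719,  98.255, 381.569,  -0.002,  -0.002,  -0.698]), 'rows needed ~', np.float64(6.510955516828715)) [ 0.6208 -0.1672  0.1093]
```

>>> arm_command(
  rows="0 50 200 0 0 -0.2 1;0 98 382 0 0 -0.5 1;0 98 382 0 0 -0.698 1;0 98 382 0 0 -0.698 1;0 98 382 0 0 -0.698 1;0 98 382 0 0 -0.698 1;0 98 382 0 0 -0.698 1;50 98 382 0 0 -0.698 1;102 98 382 0 0 -0.698 1;102 98 382 0 0 -0.698 1",
)

```text
time_s: 3.88
tcp_pos: [0.6171, -0.1689, 0.1036]
tcp_rot: [0.4, 0.182, 0.686, -0.58]
contact_force: [-0.8, 0.1, 0.7]
gripper_width: 0.999
```

Run:
```python
from h import *
from cell import bot
W=bot.snapshot("wrist"); S=bot.snapshot("side"); st=bot.read_state(); R=pickR(np.radians(40)); T=np.array([.5544,-.1914,.025])
print(row(st,T,R), st["qpos"])
cv2.imwrite("pics/w4.png",W["frame"]); cv2.imwrite("pics/s4.png",cv2.resize(S["frame"][80:240,240:480],None,fx=3,fy=3,interpolation=cv2.INTER_CUBIC))
```

```text
(array([109.861,   1.081,  -1.245,  -0.002,  -0.004,   0.001]), 'rows needed ~', np.float64(1.7579767326603324)) [-0.2056  0.5776  1.4006 -0.3498  1.7731  1.0578]
```

View pics/s4.png

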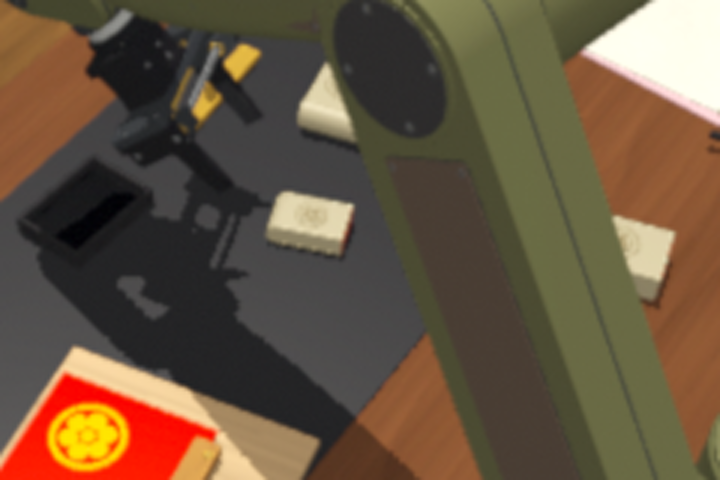

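View pics/w4.png

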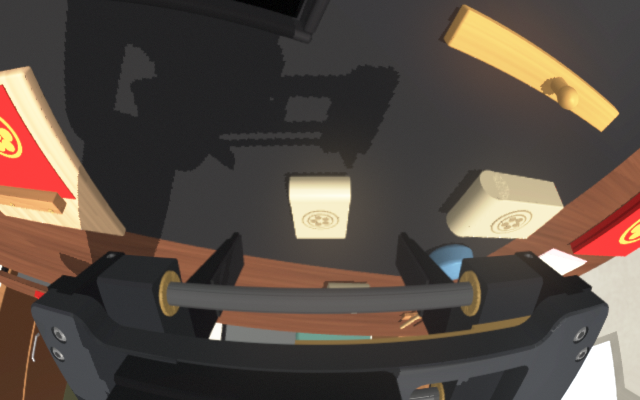

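The side view shows the gripper tilted ahead of the seal. In the wrist view the seal at (320,205) is centred between the fingers at columns 240 and 400. Going in.

>>> arm_command(
  rows="50 1 -1 0 0 0 1;90 1 -1 0 0 0 1;100 1 -1 0 0 0 1;108 1 -1 0 0 0 1;109 1 -1 0 0 0 1;109 1 -1 0 0 0 1",
  newtons=40,
)

```text
time_s: 4.72
tcp_pos: [0.5564, -0.1915, 0.027]
tcp_rot: [0.405, 0.185, 0.683, -0.58]
contact_force: [-1.2, 0.9, -0.9]
gripper_width: 1.0
```

Run:
```python
from h import *
from cell import bot
W=bot.snapshot("wrist"); st=bot.read_state(); R=pickR(np.radians(40)); T=np.array([.5544,-.1914,.025])
print(row(st,T,R), st["tcp_pos"],st["contact_force"])
cv2.imwrite("pics/w5.png",cv2.resize(W["frame"][150:320,200:440],None,fx=3,fy=3))
```

```text
(array([ 2.44 , -0.129, -0.677, -0.003, -0.003, -0.001]), 'rows needed ~', np.float64(0.040574244942855144)) [ 0.5562 -0.1915  0.0268] [-1.0497 -0.5897 -0.2711]
```

View pics/w5.png

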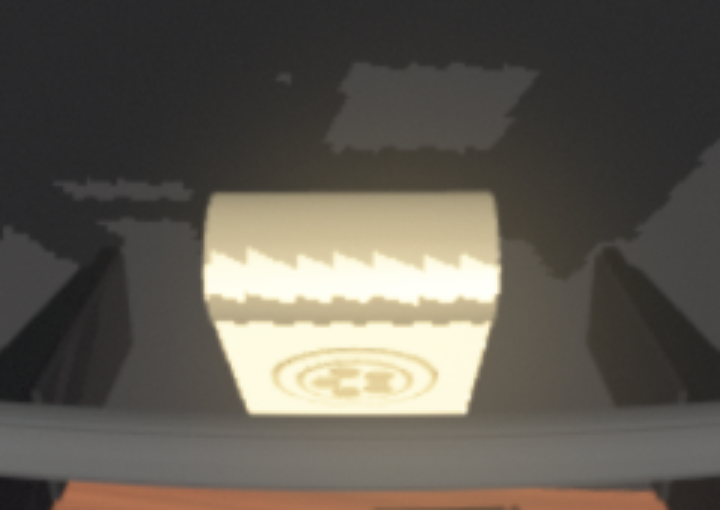

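The seal lies centred between the open fingers. Closing.

>>> arm_command(
  rows="2 0 0 0 0 0 1;2 0 0 0 0 0 0;2 0 0 0 0 0 -1;2 0 0 0 0 0 -1;2 0 0 0 0 0 -1;2 0 0 0 0 0 -1;2 0 0 0 0 0 -1;2 0 0 0 0 0 -1",
  newtons=45,
)

```text
time_s: 5.78
tcp_pos: [0.555, -0.1918, 0.0252]
tcp_rot: [0.405, 0.185, 0.683, -0.58]
contact_force: [-0.1, 0.4, 0.3]
gripper_width: 0.519
```

Run:
```python
from h import *
from cell import bot
W=bot.snapshot("wrist"); st=bot.read_state(); print(st["gripper_width"]*95,st["tcp_pos"],st["contact_force"])
pickle.dump((W,st),open("s6.pkl","wb"))
cv2.imwrite("pics/w6.png",cv2.resize(W["frame"][150:320,200:440],None,fx=3,fy=3))
R=tr(st); print("up in tool",R.T@[0,0,60])
```

```text
49.48572541721149 [ 0.555  -0.1918  0.0252] [0.0728 1.6388 0.163 ]
up in tool [-45.9981 -38.525   -0.0188]
```

View pics/w6.png

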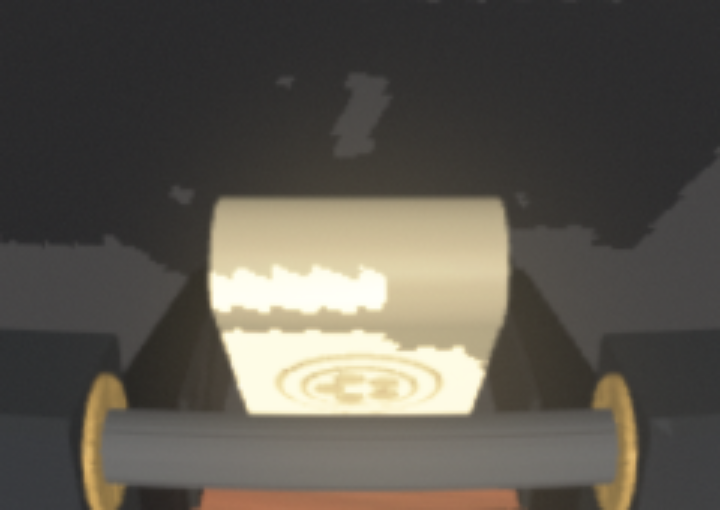

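Gripped at 49.5 mm. Lifting.

>>> arm_command(
  rows="-15 -13 0 0 0 0 -1;-45 -38 0 0 0 0 -1;-90 -75 0 0 0 0 -1;-130 -109 0 0 0 0 -1;-130 -109 0 0 0 0 -1;-130 -109 0 0 0 0 -1",
)

```text
time_s: 6.58
tcp_pos: [0.5546, -0.1917, 0.1946]
tcp_rot: [0.405, 0.185, 0.683, -0.58]
contact_force: [-0.2, 1.0, -3.4]
gripper_width: 0.525
```

Run:
```python
from h import *
from cell import bot
W=bot.snapshot("wrist"); st=bot.read_state(); print(st["gripper_width"]*95,st["tcp_pos"],st["contact_force"],st["qpos"])
pickle.dump((W,st),open("s7.pkl","wb"))
cv2.imwrite("pics/w7.png",cv2.resize(W["frame"][150:320,200:440],None,fx=3,fy=3))
# seal pose in tool frame from pre-lift knowledge
W6,st6=pickle.load(open("s6.pkl","rb")); R=tr(st6)
yaw=np.radians(20); sz=np.array([np.cos(yaw),np.sin(yaw),0])
foot=np.array([.5018,-.2106,.015]); print("foot in tool", R.T@(foot-st6["tcp_pos"]), "sz in tool",R.T@sz, "sx", R.T@[0,0,-1])
# wrist feasibility for place
print(wrist(placeR(np.radians(40),np.radians(100.7)),.35,1.7), wrist(placeR(np.radians(40),np.radians(100.7)),.35,1.95))
```

```text
49.34242719279932 [ 0.554  -0.1916  0.1933] [ 0.3912  0.3263 -3.1991] [-0.2545  0.3738  1.5298 -0.3832  1.8264  0.9861]
foot in tool [ 0.044  -0.0367 -0.0003] sz in tool [-0.6421  0.7666 -0.004 ] sx [0.7666 0.6421 0.0003]
[0.8827 1.363  0.005 ] [ 0.9409  1.2094 -0.2008]
```

View pics/w7.png

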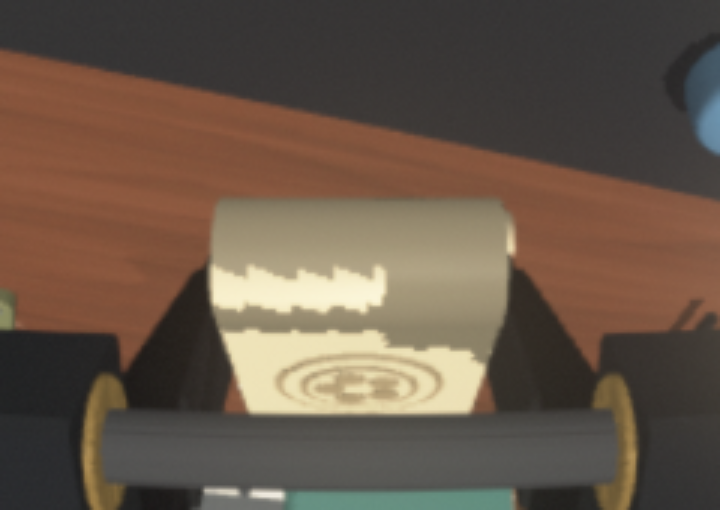

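```bash
cat >> h.py <<'E'
def fkpos(q,p):
    d1,a1,L2,a3,L3,d6=p; b=q[1]+q[2]
    r=a1+L2*np.sin(q[1])+a3*np.cos(b)+L3*np.sin(b); z=d1+L2*np.cos(q[1])-a3*np.sin(b)+L3*np.cos(b)
    return np.array([r*np.cos(q[0]),r*np.sin(q[0]),z])+d6*Rw(q,C)[:,0]
cor=np.array([.4438,.2220,.0165]); byaw=np.radians(100.7)
bx=np.array([np.cos(byaw),np.sin(byaw),0]); by=np.array([-bx[1],bx[0],0])
footT=np.array([44.0,-36.7,-0.3])/1000; thS=np.arctan2(.6421,.7666)
Rp=RX(np.cos(thS)*bx-np.sin(thS)*np.array([0,0,1]),-by)
def place(x,y,z): # foot in corner frame, m -> tcp pos, R
    f=cor+x*bx+y*by+np.array([0,0,z]); return f-Rp@footT, Rp
def foot(st):
    R=tr(st); f=st["tcp_pos"]+R@footT-cor; return np.array([f@bx,f@by,f[2]])*1000
E
python3 - <<'E'
from h import *
from cell import bot
from scipy.optimize import least_squares
sts=[pickle.load(open(f"s{i}.pkl","rb"))[1] for i in(1,2,6,7)]
D=[(s["qpos"],s["tcp_pos"]) for s in sts]+[(np.array([-1.33261319e+00,1.24526004e-01,1.65170284e+00,-2.5e-05,1.36749044,-8.26142161e-02]),np.array([.20477,-.61625,.230356])),
 (np.array([-0.2056,0.5776,1.4006,-0.3498,1.7731,1.0578]),np.array([.6165,-.1687,.1037]))]
f=least_squares(lambda p:np.ravel([fkpos(q,p)-x for q,x in D]),[.3,0,.4,0,.4,.25]); print(f.x,np.abs(f.fun).max())
np.save("kin.npy",f.x)
st=bot.read_state(); 
def ik(P,R,q0):
    g=lambda q:np.r_[(fkpos(q,f.x)-P)*5,(Rw(q,C)-R).ravel()]
    s=least_squares(g,q0); return s.x,np.abs(s.fun).max()
P,R=place(-.022,-.035,.10); print("target",P,row(st,P,R)); print(R)
R0=tr(st); w=Rn.from_matrix(R0.T@R).as_rotvec(); q=st["qpos"]
for k in np.linspace(0,1,9):
    Pk=st["tcp_pos"]+(P-st["tcp_pos"])*k; Rk=R0@Rn.from_rotvec(w*k).as_matrix(); q,e=ik(Pk,Rk,q); print(k,q,round(e,5),Rk[:,0],Pk)
E
```

```text
[0.2492 0.036  0.3926 0.1369 0.5817 0.1538] 0.05708407762935502
target [0.4845 0.1969 0.1729] (array([ -26.181,   64.213, -389.087,   -1.538,    0.133,    1.28 ]), 'rows needed ~', np.float64(10.73906933152645))
[[-0.1423 -0.1192  0.9826]
 [ 0.7533  0.6309  0.1857]
 [-0.6421  0.7666 -0.    ]]
0.0 [-0.2399  0.312   1.5767 -0.3766  1.8455  0.9936] 0.0 [-0.6061 -0.2161 -0.7655] [ 0.554  -0.1916  0.1933]
0.125 [-0.1923  0.2215  1.6631 -0.2409  1.7447  0.8688] 0.0 [-0.4962 -0.1427 -0.8564] [ 0.5453 -0.143   0.1908]
0.25 [-0.1468  0.1409  1.7407 -0.0975  1.6515  0.7346] 0.0 [-0.3902 -0.0404 -0.9198] [ 0.5366 -0.0944  0.1882]
0.375 [-0.1023  0.0729  1.8097  0.054   1.5661  0.5896] 0.0 [-0.2947  0.0845 -0.9518] [ 0.5279 -0.0459  0.1857]
0.5 [-0.0575  0.0202  1.8697  0.2137  1.4893  0.432 ] 0.0 [-0.2158  0.2242 -0.9504] [0.5192 0.0027 0.1831]
0.625 [-0.0105 -0.014   1.9196  0.3814  1.4226  0.2596] 0.0 [-0.1583  0.3698 -0.9155] [0.5105 0.0513 0.1806]
0.75 [ 0.0403 -0.0269  1.9577  0.556   1.3685  0.0702] 0.0 [-0.1258  0.5124 -0.8495] [0.5018 0.0998 0.178 ]
0.875 [ 0.0964 -0.0161  1.9815  0.7351  1.3312 -0.1368] 0.0 [-0.1204  0.6429 -0.7564] [0.4931 0.1484 0.1754]
1.0 [ 0.1588  0.0194  1.9881  0.9139  1.3158 -0.3596] 0.0 [-0.1423  0.7533 -0.6421] [0.4845 0.1969 0.1729]
```

>>> arm_command(
  rows="-49 10 -60 -0.16 0.01 0.13 -1;-49 20 -120 -0.32 0.03 0.26 -1;-49 25 -170 -0.48 0.04 0.40 -1;-49 30 -220 -0.63 0.05 0.53 -1;-49 35 -260 -0.78 0.07 0.65 -1;-49 40 -300 -0.93 0.08 0.78 -1;-49 45 -340 -1.08 0.09 0.90 -1;-49 45 -389 -1.23 0.11 1.02 -1;-49 45 -389 -1.38 0.12 1.15 -1;-49 45 -389 -1.538 0.133 1.28 -1",
)

```text
time_s: 7.88
tcp_pos: [0.4823, 0.1972, 0.2004]
tcp_rot: [0.613, 0.242, 0.69, 0.299]
contact_force: [0.2, -0.2, -2.5]
gripper_width: 0.52
```

Run:
```python
from h import *
from cell import bot
S=bot.snapshot("side"); T=bot.snapshot("top"); st=bot.read_state(); print(st["time_s"],st["gripper_width"]*95,st["tcp_pos"],st["contact_force"],st["qpos"])
print(foot(st)); P,R=place(-.018,-.031,.060); print(row(st,P,R))
cv2.imwrite("pics/s8.png",cv2.resize(S["frame"][130:330,190:430],None,fx=3,fy=3,interpolation=cv2.INTER_CUBIC))
cv2.imwrite("pics/t8.png",cv2.resize(T["frame"][130:300,160:360],None,fx=3,fy=3,interpolation=cv2.INTER_CUBIC))
```

```text
7.975 49.603063551101386 [0.4821 0.1956 0.1981] [-0.7017 -0.4747 -2.8843] [-0.097  -0.0652  2.0456  0.7552  1.4742 -0.376 ]
[-27.439 -28.422 124.742]
(array([ 49.355, -42.8  ,   3.267,  -0.109,   0.003,   0.083]), 'rows needed ~', np.float64(1.046553183835861))
```

View pics/s8.png

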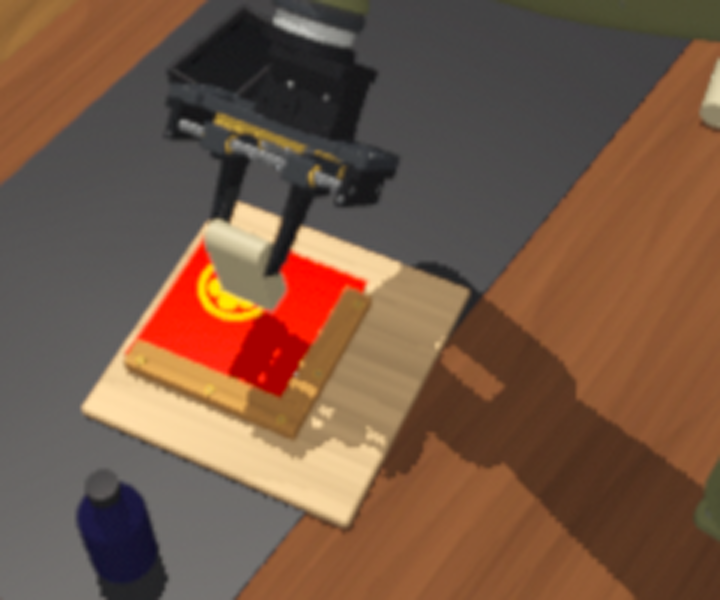

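View pics/t8.png

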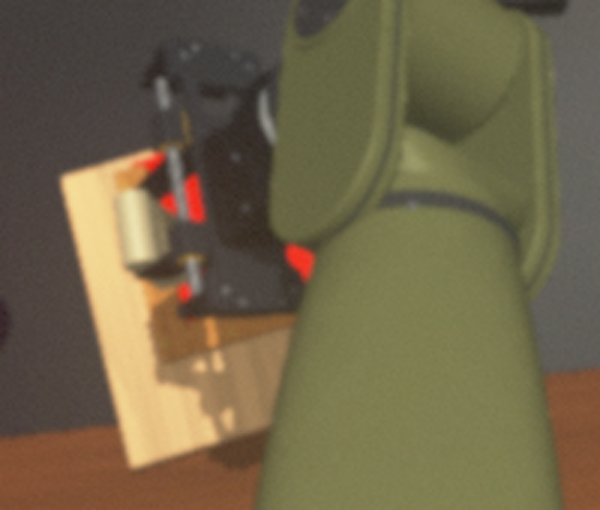

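The side view shows the seal carried foot-down above the card, with the plain face towards the long fence. I finish the turn and lower partway.

>>> arm_command(
  rows="20 -17 3 -0.109 0 0.083 -1;49 -43 3 -0.109 0 0.083 -1;49 -43 3 -0.109 0 0.083 -1;49 -43 3 -0.109 0 0.083 -1",
)

```text
time_s: 8.48
tcp_pos: [0.4801, 0.2, 0.134]
tcp_rot: [0.611, 0.238, 0.665, 0.357]
contact_force: [0.3, 0.4, -2.5]
gripper_width: 0.526
```

Run:
```python
from h import *
from cell import bot
S=bot.snapshot("side"); W=bot.snapshot("wrist"); st=bot.read_state(); print(st["time_s"],st["gripper_width"]*95,st["tcp_pos"],st["contact_force"],st["qpos"])
print(foot(st)); P,R=place(-.018,-.031,.025); print(row(st,P,R)); P,R=place(-.018,-.031,.010); print(row(st,P,R))
cv2.imwrite("pics/s9.png",cv2.resize(S["frame"][170:300,200:360],None,fx=5,fy=4.6,interpolation=cv2.INTER_CUBIC))
cv2.imwrite("pics/w9.png",W["frame"])
# predicted outline of seal in side view
pts=[]
R=tr(st); sz=R@[-.6421,.7666,0]; sx=R@[.7666,.6421,0]; sy=np.cross(sz,sx); o=st["tcp_pos"]+R@footT
for x in(-12,12):
  for y in(-25,25):
    for z in(0,68): pts.append(((x,y,z),proj(S,o+(x*sx+y*sy+z*sz)/1000)))
for p in pts: print(p[0],(p[1]-[200,170])*[5,4.6])
print("tilt",np.degrees(np.arccos(sz[2])))
```

```text
8.575 49.92037250630858 [0.4808 0.1998 0.1349] [ 0.053  -0.0486 -2.6558] [-0.1181  0.0447  2.0896  0.8344  1.4171 -0.6202]
[-18.5907 -32.2908  62.0437]
(array([ 24.225, -28.037,  -1.168,   0.003,   0.005,   0.001]), 'rows needed ~', np.float64(0.5931466222327887))
(array([ 33.869, -39.526,  -1.247,   0.003,   0.005,   0.001]), 'rows needed ~', np.float64(0.8330702600750445))
(-12, -25, 0) [339.9898 304.7156]
(-12, -25, 68) [328.8777 235.9151]
(-12, 25, 0) [425.555  336.8321]
(-12, 25, 68) [418.0499 268.7002]
(12, -25, 0) [317.4009 337.5125]
(12, -25, 68) [305.1848 269.394 ]
(12, 25, 0) [403.6325 370.3029]
(12, 25, 68) [395.0803 302.8973]
tilt 0.4465326363406302
```

View pics/s9.png

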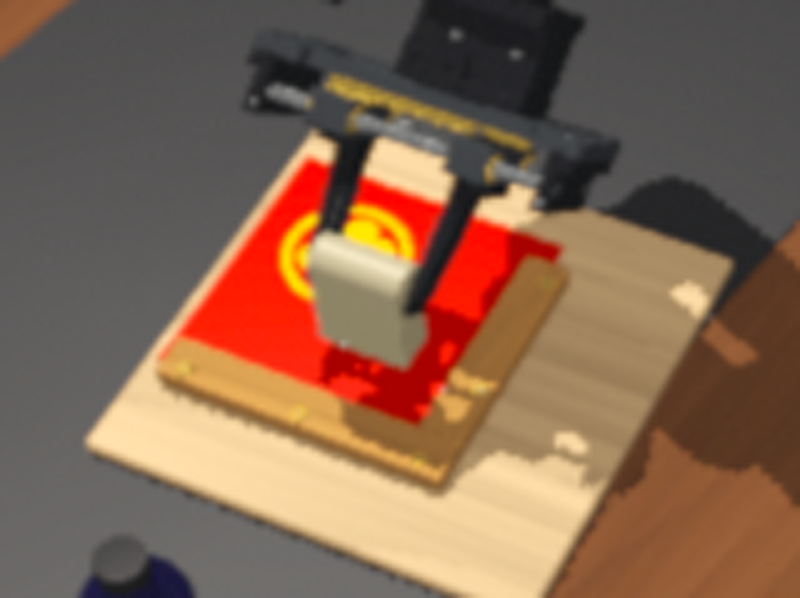

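View pics/w9.png

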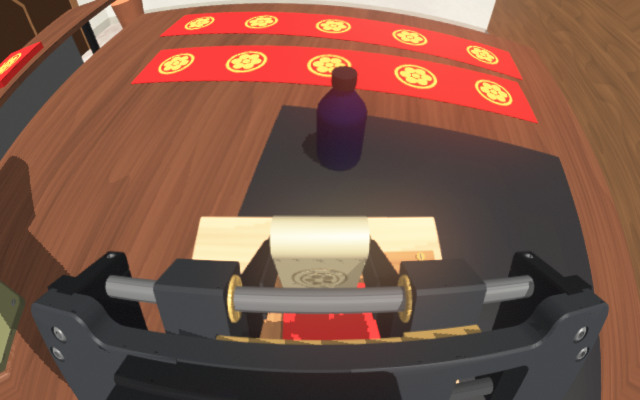

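The predicted seal corners match the side view to within about one pixel. Lowering to about 7 mm above the card, 5 mm off both fences.

Run:
```python
from h import *
from cell import bot
st=bot.read_state()
for z in(.03,.007): P,R=place(-.017,-.030,z); print(row(st,P,R))
```

```text
(array([ 21.771, -23.562,  -2.144,   0.003,   0.005,   0.001]), 'rows needed ~', np.float64(0.5144354953562333))
(array([ 36.558, -41.178,  -2.265,   0.003,   0.005,   0.001]), 'rows needed ~', np.float64(0.8817872179692375))
```

>>> arm_command(
  rows="11 -12 -2 0.003 0.005 0 -1;22 -24 -2 0.003 0.005 0 -1;29 -32 -2 0.003 0.005 0 -1;35 -39 -2 0.003 0.005 0 -1;36.5 -41 -2 0.003 0.005 0 -1;36.5 -41 -2 0.003 0.005 0 -1;36.5 -41 -2 0.003 0.005 0 -1",
)

```text
time_s: 9.45
tcp_pos: [0.4792, 0.201, 0.0805]
tcp_rot: [0.61, 0.238, 0.666, 0.357]
contact_force: [-0.6, -0.3, -2.5]
gripper_width: 0.525
```

Run:
```python
from h import *
from cell import bot
S=bot.snapshot("side"); W=bot.snapshot("wrist"); st=bot.read_state(); print(st["time_s"],st["contact_force"],foot(st))
P,R=place(-.011,-.030,.006); print(row(st,P,R))
print("bx,by,up in tool",tr(st).T@np.c_[bx,by,[0,0,1]])
cv2.imwrite("pics/s10.png",cv2.resize(S["frame"][190:290,220:340],None,fx=6,fy=6,interpolation=cv2.INTER_CUBIC))
```

```text
9.55 [-0.2535 -0.0946 -2.1618] [-17.0652 -30.5983   7.6044]
(array([ 5.631,  2.617, -0.562,  0.   ,  0.001,  0.001]), 'rows needed ~', np.float64(0.09974987181189195))
bx,by,up in tool [[ 0.7658 -0.0006 -0.6431]
 [ 0.6431  0.0003  0.7658]
 [-0.0002 -1.      0.0006]]
```

View pics/s10.png

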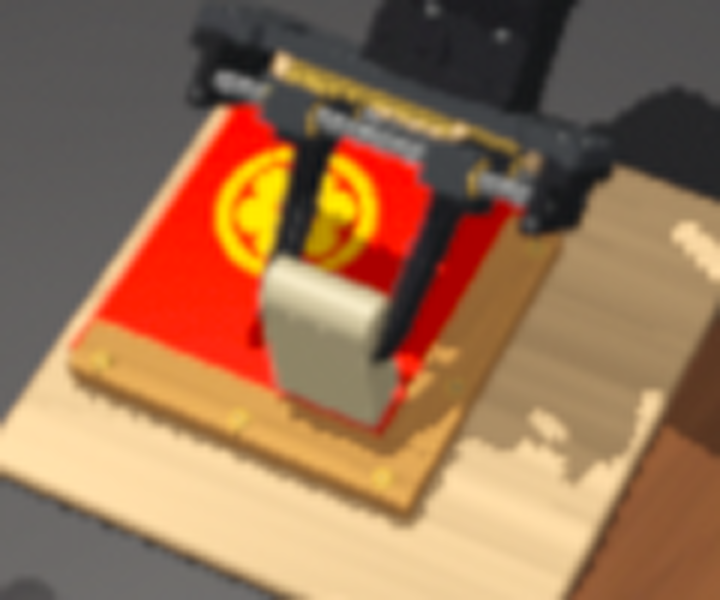

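The seal hovers upright about 7 mm above the card, just off the fences. I feel for the long fence in small steps.

>>> arm_command(
  rows="1.5 1.3 0 0 0 0 -1;3 2.6 0 0 0 0 -1;3 2.6 0 0 0 0 -1;3 2.6 0 0 0 0 -1",
)

```text
time_s: 10.05
tcp_pos: [0.4784, 0.205, 0.0806]
tcp_rot: [0.61, 0.238, 0.666, 0.357]
contact_force: [-0.4, 0.1, -3.0]
gripper_width: 0.52
```

```bash
cat >> h.py <<'E'
def rep():
    from cell import bot
    st=bot.read_state(); F=st["contact_force"]; print(st["time_s"],"F corner frame",np.array([F@bx,F@by,F[2]]),"foot",foot(st),"w",st["gripper_width"]*95,"tq",st["wrist_torque"]); return st
E
python3 -c "
from h import *
rep()"
```

```text
10.05 F corner frame [ 0.1174  0.3368 -2.9999] foot [-13.0594 -30.5719   7.6715] w 49.35482743035146 tq [-0.7859 -0.2435  0.0054]
```

>>> arm_command(
  rows="0.4 0.35 0 0 0 0 -1;0.8 0.65 0 0 0 0 -1;1.2 1 0 0 0 0 -1;1.5 1.3 0 0 0 0 -1;1.5 1.3 0 0 0 0 -1",
)

```text
time_s: 10.68
tcp_pos: [0.4782, 0.2063, 0.0806]
tcp_rot: [0.611, 0.237, 0.666, 0.357]
contact_force: [-0.8, -5.6, -1.5]
gripper_width: 0.521
```

```bash
python3 -c "
from h import *
rep()"
```

```text
10.675 F corner frame [-5.3543  1.8538 -1.5075] foot [-11.7537 -30.6242   7.7063] w 49.540817734811235 tq [-1.3094 -0.0974  0.2532]
```

The long fence is felt at x ≈ -11.9 mm with 5 N. Now the short fence.

>>> arm_command(
  rows="0.2 0.2 -2 0 0 0 -1;0.2 0.2 -4 0 0 0 -1;0.2 0.2 -5 0 0 0 -1;0.2 0.2 -5.6 0 0 0 -1;0.2 0.2 -6 0 0 0 -1;0.2 0.2 -6 0 0 0 -1",
)

```text
time_s: 11.42
tcp_pos: [0.4726, 0.2053, 0.0807]
tcp_rot: [0.611, 0.237, 0.666, 0.357]
contact_force: [3.1, -3.6, -3.2]
gripper_width: 0.524
```

```bash
python3 -c "
from h import *
rep()"
```

```text
11.425 F corner frame [-4.0867 -2.3829 -3.1664] foot [-11.7528 -25.0398   7.8111] w 49.80281478028886 tq [-1.366  -0.8084 -0.4151]
```

Touching both fences. Lowering while keeping light contact.

>>> arm_command(
  rows="1.6 -1.3 -0.5 0 0 0 -1;2.9 -2.8 -0.5 0 0 0 -1;3.8 -4 -0.5 0 0 0 -1;4.2 -4.4 -0.5 0 0 0 -1;4.2 -4.4 -0.5 0 0 0 -1",
)

```text
time_s: 12.05
tcp_pos: [0.4724, 0.2052, 0.0753]
tcp_rot: [0.611, 0.237, 0.666, 0.357]
contact_force: [1.8, -6.4, 1.0]
gripper_width: 0.523
```

```bash
python3 -c "
from h import *
rep()"
```

```text
12.05 F corner frame [-6.6108 -0.5956  0.956 ] foot [-11.7835 -24.7654   2.3414] w 49.66508054812616 tq [-1.1971 -0.4072 -0.0399]
```

>>> arm_command(
  rows="0.7 -0.3 -0.6 0 0 0 -1;1.2 -0.9 -0.7 0 0 0 -1;1.6 -1.3 -0.8 0 0 0 -1;1.6 -1.3 -0.8 0 0 0 -1",
)

```text
time_s: 12.55
tcp_pos: [0.472, 0.2052, 0.074]
tcp_rot: [0.611, 0.237, 0.665, 0.357]
contact_force: [1.7, -6.5, 0.8]
gripper_width: 0.523
```

```bash
python3 -c "
from h import *
rep()"
```

```text
12.55 F corner frame [-6.7045 -0.4463  0.846 ] foot [-11.803  -24.4753   1.0782] w 49.6773318389031 tq [-1.1205 -0.4524 -0.1669]
```

>>> arm_command(
  rows="0.8 -0.4 -0.7 0 0 0 -1;1.3 -1 -0.8 0 0 0 -1;1.8 -1.6 -0.9 0 0 0 -1;1.8 -1.6 -0.9 0 0 0 -1",
)

```text
time_s: 13.05
tcp_pos: [0.472, 0.2051, 0.0732]
tcp_rot: [0.612, 0.237, 0.665, 0.358]
contact_force: [1.3, -7.8, 4.9]
gripper_width: 0.525
```

```bash
python3 -c "
from h import *
rep()"
```

```text
13.05 F corner frame [-7.9183  0.1639  4.8954] foot [-11.777 -24.519   0.275] w 49.902565531709826 tq [-0.8668 -0.2254 -0.0583]
```

The card is felt at z ≈ 0.3 mm. The short-fence push is too weak, so I increase it.

>>> arm_command(
  rows="0.8 -0.3 -1 0 0 0 -1;0.9 -0.4 -1.6 0 0 0 -1;0.9 -0.4 -2 0 0 0 -1;0.9 -0.4 -2 0 0 0 -1",
  newtons=55,
)

```text
time_s: 13.55
tcp_pos: [0.4718, 0.205, 0.0733]
tcp_rot: [0.613, 0.237, 0.663, 0.358]
contact_force: [6.5, -3.3, -0.0]
gripper_width: 0.523
```

```bash
python3 -c "
from h import *
rep()"
```

```text
13.55 F corner frame [-4.4503 -5.7723 -0.0118] foot [-11.8241 -24.4669   0.3774] w 49.640316099344886 tq [-1.0849 -1.0075 -0.6022]
```

>>> arm_command(
  rows="1.3 -0.8 -1.8 0 0 0 -1;1.9 -1.4 -1.8 0 0 0 -1;2.4 -1.9 -1.8 0 0 0 -1;2.4 -1.9 -1.8 0 0 0 -1",
)

```text
time_s: 14.05
tcp_pos: [0.4717, 0.205, 0.0732]
tcp_rot: [0.614, 0.237, 0.662, 0.359]
contact_force: [1.5, -10.3, 9.7]
gripper_width: 0.518
```

```bash
cat >> h.py <<'E'
def rep2():
    st=rep(); R=tr(st); sz=R@[-.6421,.7666,0]; sx=R@[.7666,.6421,0]
    print("tilt mrad about: lean bx,by",1000*sz@bx,1000*sz@by,"yaw mrad",1000*sx@by); return st
E
python3 -c "
from h import *
rep2()"
```

```text
14.05 F corner frame [-10.374    0.461    9.7379] foot [-11.7202 -24.6051   0.345 ] w 49.23418084587045 tq [-0.6035  0.0589  0.1377]
tilt mrad about: lean bx,by 0.526443900170371 10.521958656637421 yaw mrad -1.0263274453615383
```

>>> arm_command(
  rows="1.5 -1.3 -1 0.008 0.007 0 -1;2.1 -1.9 -1.8 0.015 0.0125 0 -1;2.1 -1.9 -2.2 0.015 0.0125 0 -1;2.1 -1.9 -2.2 0.015 0.0125 0 -1",
)

```text
time_s: 14.55
tcp_pos: [0.4724, 0.205, 0.0731]
tcp_rot: [0.609, 0.24, 0.667, 0.356]
contact_force: [4.6, -5.8, 5.6]
gripper_width: 0.524
```

```bash
python3 -c "
from h import *
rep2()"
```

```text
14.55 F corner frame [-6.5593 -3.4271  5.5577] foot [-11.8237 -24.4449   0.2421] w 49.76813995049609 tq [-0.5349 -0.9367 -0.335 ]
tilt mrad about: lean bx,by -0.6683462611393258 -3.1896312005484715 yaw mrad -2.5406880595997583
```

>>> arm_command(
  rows="2.2 -2 -2 0.004 0.003 0 -1;2.9 -2.8 -2.6 0.005 0.004 0 -1;2.9 -2.8 -2.6 0.005 0.004 0 -1;2.9 -2.8 -2.6 0.005 0.004 0 -1",
)

```text
time_s: 15.05
tcp_pos: [0.4724, 0.205, 0.0731]
tcp_rot: [0.609, 0.241, 0.666, 0.357]
contact_force: [3.1, -9.4, 11.3]
gripper_width: 0.521
```

```bash
python3 -c "
from h import *
rep2()"
```

```text
15.05 F corner frame [-9.8364 -1.313  11.3158] foot [-11.6881 -24.433    0.2095] w 49.473733479281904 tq [-0.0615 -0.4635  0.1005]
tilt mrad about: lean bx,by -3.662866049443587 -3.8128756540945203 yaw mrad -2.312074828404239
```

>>> arm_command(
  rows="0.5 -0.3 -3 0.006 0.005 0 -1;0.5 -0.3 -4 0.006 0.005 0 -1;0.5 -0.3 -4 0.006 0.005 0 -1;1.4 -1.4 -4 0.006 0.005 0 -1;2.1 -2.2 -4 0.006 0.005 0 -1;2.7 -2.9 -4 0.006 0.005 0 -1;2.7 -2.9 -4 0.006 0.005 0 -1;2.7 -2.9 -4 0.006 0.005 0 -1",
)

```text
time_s: 16.05
tcp_pos: [0.4724, 0.2047, 0.0731]
tcp_rot: [0.609, 0.242, 0.666, 0.357]
contact_force: [5.5, -5.1, 8.6]
gripper_width: 0.525
```

```bash
python3 -c "
from h import *
rep2()"
```

```text
16.05 F corner frame [-5.9953 -4.5018  8.6048] foot [-11.7851 -24.4038   0.25  ] w 49.90743225867335 tq [-0.0194 -0.9151 -0.6502]
tilt mrad about: lean bx,by -6.225507082808451 -3.889925120179882 yaw mrad -5.0638678689640635
```

>>> arm_command(
  rows="0.8 -0.1 -5 0.003 0.009 -0.005 -1;0.8 -0.1 -5.5 0.003 0.009 -0.005 -1;0.8 -0.1 -5.5 0.003 0.009 -0.005 -1;2 -1.6 -5.5 0.003 0.009 -0.005 -1;3.2 -3 -5.5 0.003 0.009 -0.005 -1;4 -4 -5.5 0.003 0.009 -0.005 -1;4 -4 -5.5 0.003 0.009 -0.005 -1;4 -4 -5.5 0.003 0.009 -0.005 -1",
  newtons=60,
)

```text
time_s: 17.05
tcp_pos: [0.4722, 0.2047, 0.073]
tcp_rot: [0.609, 0.241, 0.665, 0.358]
contact_force: [6.8, -4.9, 13.6]
gripper_width: 0.525
```

Run:
```python
from h import *
from cell import bot
rep2()
S=bot.snapshot("side"); T=bot.snapshot("top")
st=rep2()
cv2.imwrite("pics/s11.png",cv2.resize(S["frame"][190:290,220:340],None,fx=6,fy=6,interpolation=cv2.INTER_CUBIC))
R=tr(st)
o=cor+(-12*bx-25*by)/1000
for x,y,z in [(12,-25,68),(12,25,68),(12,25,15),(12,-25,15),(-12,25,68)]: print((x,y,z),(proj(S,o+(x*bx+y*by)/1000+[0,0,z/1000])-[220,190])*6)
```

```text
17.05 F corner frame [-6.0538 -5.7596 13.5628] foot [-11.7679 -24.3934   0.165 ] w 49.85385606752228 tq [ 0.6125 -0.9357 -0.9303]
tilt mrad about: lean bx,by -5.332004357643028 -1.521042277307426 yaw mrad -3.824710079604957
17.15 F corner frame [-5.9183 -4.4135 12.7089] foot [-11.7483 -24.3611   0.1461] w 49.69212990968513 tq [ 0.5127 -0.9797 -0.9161]
tilt mrad about: lean bx,by -5.349795312725759 -1.5638069589689914 yaw mrad -3.7926439536991405
(12, -25, 68) [267.1109 331.0635]
(12, 25, 68) [371.579  373.7633]
(12, 25, 15) [379.3338 437.8145]
(12, -25, 15) [278.0959 395.8244]
(-12, 25, 68) [397.9181 329.6241]
```

View pics/s11.png

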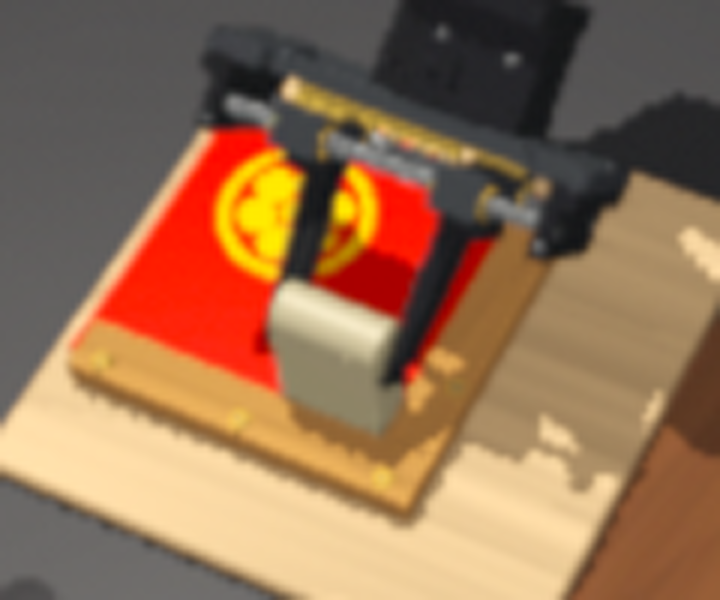

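The seal sits in the corner and matches the model in the side view. One more cycle: unload the foot, push more firmly on both fences, then press down again for margin.

>>> arm_command(
  rows="1.3 0.3 -5 0.003 0.006 -0.004 -1;1.3 0.3 -7 0.003 0.006 -0.004 -1;1.3 0.3 -7 0.003 0.006 -0.004 -1;2.4 -0.9 -7 0.003 0.006 -0.004 -1;3.5 -2.2 -7 0.003 0.006 -0.004 -1;4.5 -3.4 -7 0.003 0.006 -0.004 -1;4.5 -3.4 -7 0.003 0.006 -0.004 -1;4.5 -3.4 -7 0.003 0.006 -0.004 -1;4.5 -3.4 -7 0.003 0.006 -0.004 -1;4.5 -3.4 -7 0.003 0.006 -0.004 -1",
)

```text
time_s: 18.4
tcp_pos: [0.4719, 0.2048, 0.0731]
tcp_rot: [0.612, 0.241, 0.663, 0.357]
contact_force: [10.6, -5.1, 11.7]
gripper_width: 0.519
```

Run:
```python
from h import *
from cell import bot
rep2()
for i in range(4):
    S=bot.snapshot("side"); st=bot.read_state(); F=st["contact_force"]; print(np.array([F@bx,F@by,F[2]]),foot(st))
W=bot.snapshot("wrist")
cv2.imwrite("pics/w12.png",cv2.resize(W["frame"][150:320,200:440],None,fx=3,fy=3))
```

```text
18.4 F corner frame [-6.9977 -9.493  11.7374] foot [-11.7961 -24.4681   0.2451] w 49.34462656846334 tq [ 0.1423 -1.2839 -1.1262]
tilt mrad about: lean bx,by -3.2265598216262674 5.117160975856646 yaw mrad -6.805741373061312
[-6.7762 -9.1699 11.716 ] [-11.8    -24.4747   0.2448]
[-7.1856 -8.6205 11.2018] [-11.805  -24.4791   0.2446]
[-8.1299 -8.9544 10.8758] [-11.8144 -24.4703   0.2436]
[-7.4602 -9.14   11.5513] [-11.7907 -24.4655   0.2614]
```

View pics/w12.png

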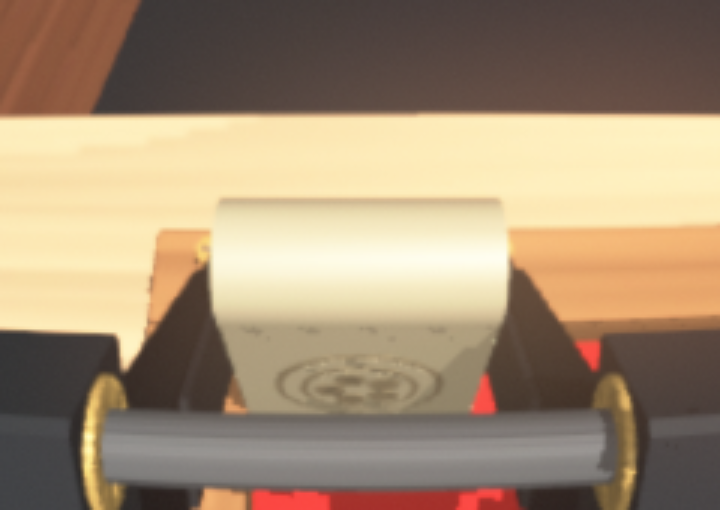

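Stable at about 7 N, 9 N and 11 N on the tool. A little more down force gives margin against the fences' friction.

>>> arm_command(
  rows="4.5 -3.4 -7 0.004 0.008 -0.005 -1;5.2 -4.4 -7.2 0.004 0.008 -0.005 -1;5.8 -5.2 -7.2 0.004 0.008 -0.005 -1;6.2 -5.9 -7.2 0.004 0.008 -0.005 -1;6.2 -5.9 -7.2 0.004 0.008 -0.005 -1;6.2 -5.9 -7.2 0.004 0.008 -0.005 -1;6.2 -5.9 -7.2 0.004 0.008 -0.005 -1;6.2 -5.9 -7.2 0.004 0.008 -0.005 -1",
)

```text
time_s: 19.65
tcp_pos: [0.4718, 0.2047, 0.0731]
tcp_rot: [0.613, 0.241, 0.661, 0.359]
contact_force: [6.2, -10.8, 24.9]
gripper_width: 0.521
```

Run:
```python
from h import *
from cell import bot
rep2()
for i in range(6):
    S=bot.snapshot("side"); st=bot.read_state(); F=st["contact_force"]; print(np.array([F@bx,F@by,F[2]]),foot(st))
```

```text
19.65 F corner frame [-11.7762  -4.1257  24.8994] foot [-11.7308 -24.6108   0.2205] w 49.472332048327786 tq [ 1.1999  0.0951 -0.3234]
tilt mrad about: lean bx,by -4.549211462803164 9.746750105597059 yaw mrad -6.756059854310837
[-12.4587  -5.0259  25.3194] [-11.7391 -24.6047   0.2279]
[-12.6182  -3.7362  24.7005] [-11.7435 -24.6338   0.245 ]
[-11.6506  -4.719   25.3088] [-11.7309 -24.6298   0.246 ]
[-12.434   -3.8498  25.0221] [-11.7462 -24.5929   0.2123]
[-11.7538  -4.2736  25.8706] [-11.7182 -24.5853   0.2249]
[-12.6331  -4.4573  24.927 ] [-11.7305 -24.6024   0.2275]
```

>>> arm_command(
  rows="1.3 0.3 -6 0.005 0.012 -0.005 -1;1.3 0.3 -8 0.005 0.012 -0.005 -1;1.3 0.3 -8 0.005 0.012 -0.005 -1;2.6 -1.3 -8 0.005 0.012 -0.005 -1;3.8 -2.8 -8 0.005 0.012 -0.005 -1;5 -4.2 -8 0.005 0.012 -0.005 -1;5 -4.2 -8 0.005 0.012 -0.005 -1;5 -4.2 -8 0.005 0.012 -0.005 -1;5 -4.2 -8 0.005 0.012 -0.005 -1;5 -4.2 -8 0.005 0.012 -0.005 -1",
)

```text
time_s: 21.2
tcp_pos: [0.4715, 0.2047, 0.0732]
tcp_rot: [0.615, 0.24, 0.66, 0.358]
contact_force: [10.4, -5.8, 14.0]
gripper_width: 0.523
```

Run:
```python
from h import *
from cell import bot
rep2()
for i in range(4):
    S=bot.snapshot("side"); st=bot.read_state(); F=st["contact_force"]; print(np.array([F@bx,F@by,F[2]]),foot(st))
T=bot.snapshot("top")
cv2.imwrite("pics/s13.png",S["frame"]); cv2.imwrite("pics/t13.png",T["frame"])
```

```text
21.2 F corner frame [-7.6464 -9.146  13.9933] foot [-11.8364 -24.5252   0.3636] w 49.68606114494275 tq [ 0.563  -1.2981 -1.2765]
tilt mrad about: lean bx,by -2.531804267236632 12.693372874884632 yaw mrad -7.325872795173733
[-8.1229 -9.8266 13.7101] [-11.8471 -24.5191   0.3512]
[ -8.3241 -11.1222  13.8576] [-11.8298 -24.5267   0.3649]
[ -7.9373 -10.8714  14.819 ] [-11.8341 -24.533    0.3785]
[ -7.4854 -10.0923  13.8256] [-11.8563 -24.5475   0.3704]
```

View pics/s13.png

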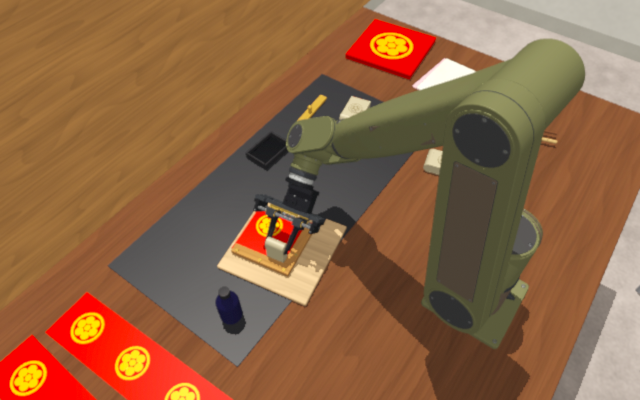

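The view shows the seal upright in the fence corner, held by the gripper, with the bystanders where they were at the start. The forces hold steady, so I hand in.

Run:
```python
from h import *
from cell import bot
rep2(); print(bot.finish_job()); rep2()
```

```text
21.45 F corner frame [ -7.1167 -10.274   13.969 ] foot [-11.8321 -24.5358   0.3594] w 49.60406065699223 tq [ 0.5818 -1.2777 -1.2343]
tilt mrad about: lean bx,by -2.51972827275875 12.709087145963457 yaw mrad -7.321178091378875
the job is handed in; nothing more can be done
None
the job is handed in; nothing more can be done
```

I handed the job in at 21.5 s, with the seal upright, pressed down in the fence corner and still gripped.

**What I did:** I picked the smallest seal off the felt by its narrow sides, with the tool tilted. I turned it upright in the air and brought it to about 7 mm above the card. There I felt for the long fence and then the short fence, lowered it onto the card, and pressed.

**Last checks:**

| Check | Reading | Limit |
|---|---|---|
| Foot in the corner frame (x, y, z) | −11.8, −24.5, 0.4 mm | −12, −25, 0 mm nominal; within 2.5 mm in x and y, 2 mm in z |
| Lean | about 13 mrad | 60 mrad |
| Turn relative to the fences | about 7 mrad | 60 mrad |
| Tool force towards the long fence | about 7–8 N | over 1 N on that fence |
| Tool force towards the short fence | about 10 N | over 1 N on that fence |
| Downward force, with about 2.5 N seal weight added | about 16 N | over 4 N on the card |
| Grip opening | 49.6 mm | seal is 50 mm wide |

- **Foot and angles:** these come from the arm's pose and the grasp geometry, not from a direct measurement of the seal. The side view agreed with them to within about a pixel.
- **Forces:** the wrist reading cannot separate the fences from the card. Friction on the fences may carry some of the downward push, so the card's share is inferred, not measured.
- **What didn't go smoothly:** pressing harder lowered the reading towards the short fence, to about 4 N once, so I unloaded and pressed again. Those repeats let the lean towards the short fence grow to the 13 mrad above.

The side view just before hand-in showed nothing else on the table disturbed.

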